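# Hang the parts bin between its neighbours

## Robot

A 6-joint arm with a two-finger parallel gripper is mounted at the origin on the work surface. World frame = base frame: x ahead of the robot, y to its left, z up, the work surface at z = 0. Lengths are in mm, angles in rad, forces in N, time in s.
With the tool pointing down it reaches from about 275 to 750 mm from the base axis. Payload 10.2 kg.
Tool frame: the origin (TCP) lies at the very end of the fingers, on their centre line; the grasp point (between the pads) lies 19 mm behind it; z points along the fingers, y is the direction in which the jaws open and shut (so a half turn about z gives the same grasp; the last joint's range is limited). The gripper opens to 85 mm and grips with 20 to 120 N. Pads are 22 mm wide; open, the fingers measure 114 mm over their backs; the gripper's body (76 mm by 85 mm) begins 54 mm behind the grasp point. The pads swing forward as they close: fully open they stand 13 mm farther back than shut.
Start: joints at [1.116, 0.313, 1.498, -0, 1.331, -0.223], TCP at [120.621, 510.961, 203.094] pointing down, gripper open.
Joint ranges: [-2.94, 2.94], [-0.97, 2.17], [0.19, 2.56], [-1.23, 4.37], [0.02, 3.11], [-2.88, 2.88]. Speed limits (rad/s): [2.39, 2.39, 3.01, 3.14, 3.14, 3.14].

## Interface

Orientations are given as a unit quaternion [w, x, y, z].
In Python, from rig import * gives the robot as it stands. The module is installed in compiled form; this text tells all that it offers.
- The arm moves only by the shell command python3 -m crank 'ROWS' [FORCE]. ROWS is a JSON object of lists of equal length, an entry for each row: "dp": the shift along the world's x, y, z in cm, a list of three; "delta_rot": the turn, a rotation vector about the world's x, y, z in degrees, a list of three; "claw": the closure in counts, from 0 (fully open) to 255 (shut). A call has 1 to 10 rows; each row shifts and turns the commanded pose from where the row before left it; what a row does not reach is not made up. A row lasts 1/10 s, in which the tool goes at most 50 mm and 8.59 degrees, less where a joint would pass 70% of its speed; a pose out of reach is approached as far as the arm can. A call is refused whole if a number of a shift passes 5 or a number of a turn 8.59, either way. A call with a gripper value outside its range is refused whole. The fingers move at their own pace and stop on an object; FORCE is the grip in N (left out, the last holds). Time passes only in rows, so rows that do not move let the fingers close. It gives the time, the measured TCP pose, the force and the opening at its end, in the units of the state.
- sense(): the state, without advancing time (a new reading comes with each control period).
- capture(name): name is "scene" or "top" or "wrist"; returns (picture, depth): 384x512x3 uint8, red, green, blue; 384x512 float32, mm along the optical axis (not along the pixel's ray), 0 where there is no reading.
- camera_model(name): a dict with "fx", "fy", "cx", "cy" (pixels), "dist_coeffs" ([k1, k2, p1, p2, k3] as OpenCV has them; the pictures are not rectified), "cam_to_world" (4x4, takes a point from camera to world coordinates); the wrist camera has in their place "T_tool_cam" (4x4, takes a point from camera to tool coordinates, whose origin is the TCP and whose axes are the flange's). Camera axes: x right, y up, looking along -z (the intrinsics and any distortion apply to the point x, -y, -z); pixel columns grow to the right and rows downward; lengths in mm; the calibration is good to about 2 mm. A picture is of the moment at which its call begins: read the wrist's pose just before it. camera_model takes no time and is no camera call.
- finish_job(): hands the job in, once; it reports no verdict.
Trained networks look in the newest picture that a camera, given by its name, has taken for a name from the list of things; names that differ only in an ending like _2 or _b are one class to them, and where a whole thing is asked for, a point or a joint stands for the part that bears it (a point fixed in the world has none). Each returns a list of dicts, best first, with "p" (0 to 1); they miss things now and then, are a little off and sometimes report something else, mostly with a low value. They report only what shows in the picture. A call takes as long as a camera call.
- boxes_of(camera, target): "centre" ([column, row] in pixels, amid what is visible of it).
- masks_of(camera, target): "region" (384x512 bool, what is visible of it) and "centre" ([column, row] in pixels, amid what is visible of it).
- pinpoint(camera, target): "centre" ([column, row] in pixels: a listed point, or the origin of a listed thing).
The state is a dict: "time_s": time; "joints": joint angles; "dq": joint speeds; "tau": joint torques, N m; "eef_pos": TCP position; "ee_rot": TCP orientation; "force": force on the tool from outside, world axes, zero at the start; "wrist_torque": the same for the moment, N m; "grip_width": opening from 0.0 (shut) to 1.0 (fully open).
Only numpy, scipy, OpenCV 4.12 (cv2) and the standard library are available. Lean on these libraries where they do the work, as an engineer would, in place of code of your own. Each camera call takes 0.05 s, during which the arm holds its last target.

## Task

Pick up the loose parts bin from the bench and lower it through the gap between the two bins hanging on the stand, so that its hook goes over the top edge of the sheet and drops fully down into the notch of the steel saddle. The notch is rarely in the middle of the gap: feel for it gently along the saddle with the hook, and never force the bin down. The neighbouring bins may be nudged a little along the edge but must stay hanging; leave the breadboard and the meter alone, and let go of the bin once it is home.

Things in the scene. Friction and masses are not known exactly. Their poses are not given: they have to be found in the camera images.
- bin: (Sizes in mm.) The bin to hang: grey plastic, open top, brass standoffs inside, about 160 g (varies); starts standing on the bench. Box 60 deep (x), 66 wide at the rim tapering to 60 at the foot (y), 55 tall (front wall, at -x, 35). A 24 wide hook rises at its back (+x) to z 84. Origin: centre of the underside; x to the back, z up.
- bin_hook (a point): Point of the bin's stiff hook: middle of its slot, under the bridge, at (35, 0, 80) in the bin's frame. Leg x 26 to 30, slot x 30 to 40 open downwards, rear lip x 40 to 44 from z 58, bridge 4 thick (z 80 to 84). 18 wide to grip along x, pads about 10 below its top. Seated, this point is at the edge's height, over the sheet.
- stand: Fixed white stand: foot plate 150 x 360 x 10 and an upright sheet 6 thick (x -3 to 3), 340 long (y), plain top edge 150 above the bench. Origin: on the bench under the sheet's middle; x towards the robot, y along the edge, z up. Bins hang on its -x side (the far side from the robot), hooks over the edge, lips on the robot's side.
- stand_edge (a point): Middle of the sheet's top edge, z 150. Near it a clamped steel saddle (it does not move): two humps 8 high, 20 long, thick as the sheet, and between them a notch 27 wide, floor at z 150, rounded rims. The notch's middle lies anywhere within 17 of this point along y, NOT measured: feel for it. On a hump the hook sits 8 too high.
- neighbour_a: Bin of the same shape and frame as the bin to hang, black cylinders inside, about 160 g. Hangs loosely on the plain edge on one side of the gap (sides swap), about 3 degrees off upright, underside 70 above the bench. Its rim is 2 to 6 from the rim of a bin hung at the edge's middle. It slides along the edge when pushed with 1 to 3 N.
- neighbour_b: The same shape as neighbour_a, green blocks inside; hangs on the other side of the gap. Origin: centre of the underside, x to the back.
- neighbour_a_hook (a point): Hook point of neighbour_a, (35, 0, 80) in its frame; hanging, it lies 150 above the bench, over the sheet.
- neighbour_b_hook (a point): Hook point of neighbour_b, (35, 0, 80) in its frame; hanging, it lies 150 above the bench, over the sheet.
- breadboard: White breadboard 55 x 165 x 9 lying on the bench; bystander. Origin: centre of the underside.
- meter: Black hand-held meter 135 x 70 x 32 lying on the bench; bystander. Origin: centre of the underside.

How it is judged (in metres and radians):
On the way, in this order (a step that is already met when the one before it is completed fails the run):
1. the bin is lifted clear of the bench (height (world z) of bin above 0.05 m), for 0.1 s.
2. the bin's hook is astride the sheet's edge, between the neighbours (z of bin_hook in the frame of stand between 0.146 and 0.166 m and x of bin_hook in the frame of stand between -0.006 and 0.006 m and y of bin_hook in the frame of stand between -0.03 and 0.03 m), for 0.1 s.
At the end, for the whole second after the job is handed in: The bin hangs on the far side, at rest, hook point within 3.5 mm of the plain edge height, 6 mm of the sheet's mid-plane and 22 mm of the edge's middle, upright and square within 0.15 rad; both neighbours hang at rest, hook points within 5 mm of edge height, 7 mm of mid-plane, upright (z of bin_hook in the frame of stand between 0.146 and 0.1535 m and y of bin_hook in the frame of stand between -0.022 and 0.022 m and x of bin_hook in the frame of stand between -0.006 and 0.006 m and angle between each of bin, neighbour_a, neighbour_b's own z axis and vertical below 0.15 rad and angle between the x axis of bin and the x axis of stand, either way round below 0.15 rad and x of bin in the frame of stand below -0.02 m and linear speed of each of bin, neighbour_a, neighbour_b below 0.02 m/s and z of neighbour_a_hook in the frame of stand between 0.145 and 0.155 m and x of neighbour_a_hook in the frame of stand between -0.007 and 0.007 m and z of neighbour_b_hook in the frame of stand between 0.145 and 0.155 m and x of neighbour_b_hook in the frame of stand between -0.007 and 0.007 m); the robot touches nothing.
It fails at once if the bin presses on the stand or saddle with more than 40 N (contact force between bin and stand above 40 N).
It fails at once if the bin presses on a neighbour with more than 10 N (contact force between bin and neighbour_a above 10 N or contact force between bin and neighbour_b above 10 N).
It fails at once if a neighbour is lifted off the edge, tipped over 0.2 rad or moved over 30 mm ((not (z of neighbour_a_hook in the frame of stand between 0.144 and 0.157 m) or angle between neighbour_a's own z axis and vertical above 0.2 rad or distance of neighbour_a from where it was at the start of the episode above 0.03 m) or (not (z of neighbour_b_hook in the frame of stand between 0.144 and 0.157 m) or angle between neighbour_b's own z axis and vertical above 0.2 rad or distance of neighbour_b from where it was at the start of the episode above 0.03 m)).
It fails at once if the breadboard or the meter is moved over 15 mm (distance of any of breadboard, meter from where it was at the start of the episode above 0.015 m).
It also fails if it takes over 72 s, if anything falls off the work surface, if the arm or the gripper's body presses on something with over 40 N, if the wrist force passes 120 N, or if a joint passes its speed limit or range.

## Working session

There is one attempt and no reset: what is moved stays moved. The work goes in short steps, Python scripts to look and compute and a shell command to move; the robot and the scene stay as the last step left them, time stands still between calls to the robot, and variables do not carry over. Pictures are saved under pics/ and viewed, and the job is handed in when it is done.

```bash
mkdir -p pics
cat > h.py <<'E'
from rig import *
import numpy as np, cv2
from scipy.spatial.transform import Rotation as R
def save(n,p): cv2.imwrite('pics/'+n+'.png',p[:,:,::-1])
def c2w(name,st=None):
    m=camera_model(name)
    if name!='wrist': return m,np.array(m['cam_to_world'])
    st=st or sense(); q=st['ee_rot']
    T=np.eye(4);T[:3,:3]=R.from_quat([q[1],q[2],q[3],q[0]]).as_matrix();T[:3,3]=st['eef_pos']
    return m,T@np.array(m['T_tool_cam'])
def rays(name,uv,st=None):
    m,T=c2w(name,st)
    K=np.array([[m['fx'],0,m['cx']],[0,m['fy'],m['cy']],[0,0,1.]])
    u=cv2.undistortPoints(np.array(uv,float).reshape(-1,1,2),K,np.array(m['dist_coeffs'])).reshape(-1,2)
    d=np.c_[u[:,0],-u[:,1],-np.ones(len(u))]
    return T[:3,3],d@T[:3,:3].T
def atz(name,uv,z,st=None):
    o,d=rays(name,uv,st); return o+d*((z-o[2])/d[:,2])[:,None]
def atdepth(name,uv,dep,st=None):
    o,d=rays(name,uv,st); return o+d*np.array(dep,float).reshape(-1,1)
def cloud(name,mask,depth,st=None):
    v,u=np.nonzero(mask&(depth>0)); return atdepth(name,np.c_[u,v],depth[v,u],st)
E
python3 - <<'E'
from h import *
np.set_printoptions(precision=1,suppress=True)
print(sense())
for c in ('scene','top','wrist'):
    p,d=capture(c); save(c+'0',p); np.save(c+'_d0.npy',d)
    m,T=c2w(c); print(c,T, m['fx'])
    for t in ('bin_hook','stand_edge','neighbour_a_hook','bin','stand'):
        print(t,[(np.round(r['centre']),round(r['p'],2)) for r in pinpoint(c,t)][:4])
print(sense()['time_s'])
E
```

```text
{'time_s': 0.0, 'joints': array([ 1.1,  0.3,  1.5, -0. ,  1.3, -0.2]), 'dq': array([-0.,  0., -0.,  0.,  0.,  0.]), 'tau': array([  0. , -41.2, -26. ,  -0. ,   0. ,  -0. ]), 'eef_pos': array([120.5, 510.7, 202.5]), 'ee_rot': array([-0. ,  0.1,  1. , -0. ]), 'force': array([ 0.2,  0. , -0.4]), 'wrist_torque': array([0., 0., 0.]), 'grip_width': 1.0021825222780105}
scene [[   0.5   -0.7    0.5  977.2]
 [   0.9    0.4   -0.3 -288.9]
 [   0.     0.5    0.8  986.2]
 [   0.     0.     0.     1. ]] 466.50088150126186
bin_hook [(array([346., 140.]), 0.91)]
stand_edge [(array([248., 215.]), 0.98), (array([346., 139.]), 0.42)]
neighbour_a_hook [(array([278., 202.]), 0.71)]
bin [(array([352., 162.]), 0.73), (array([220., 228.]), 0.64)]
stand [(array([248., 247.]), 0.9)]
top [[  -0.     1.    -0.2  324.2]
 [  -1.    -0.    -0.    -7.4]
 [  -0.     0.2    1.  1138.9]
 [   0.     0.     0.     1. ]] 348.96831521843495
bin_hook [(array([156., 215.]), 0.91), (array([244., 169.]), 0.62)]
stand_edge [(array([270., 171.]), 0.61)]
neighbour_a_hook [(array([245., 171.]), 0.76)]
bin [(array([162., 205.]), 0.93), (array([272., 174.]), 0.64)]
stand [(array([267., 181.]), 0.59), (array([172., 152.]), 0.35)]
wrist [[  0.2  -0.9  -0.3  44.6]
 [  1.    0.2   0.1 528.2]
 [  0.   -0.3   1.  374.4]
 [  0.    0.    0.    1. ]] 298.65265302954145
bin_hook []
stand_edge []
neighbour_a_hook []
bin []
stand []
0.9
```

View pics/scene0.png

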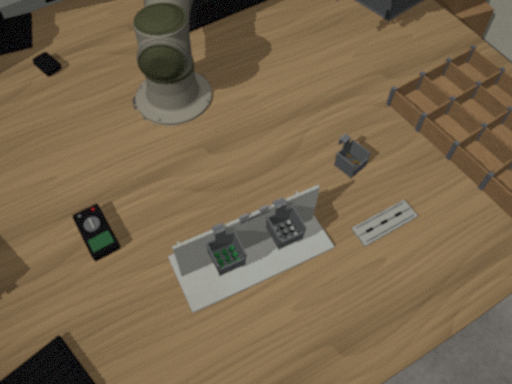

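View pics/top0.png

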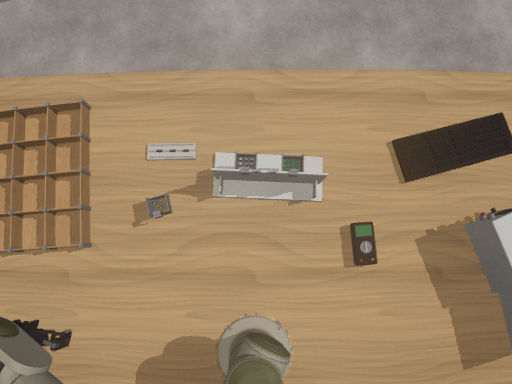

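Run:
```python
from h import *
np.set_printoptions(precision=1,suppress=True)
for c,pts in (('scene',dict(bh=[346,140,84],se=[248,215,150],na=[278,202,150],b=[352,162,0],st=[248,247,0])),('top',dict(bh=[156,215,84],se=[270,171,150],na=[245,171,150],b=[162,205,0],st=[267,181,0]))):
    for k,v in pts.items(): print(c,k,atz(c,[v[:2]],v[2])[0])
d=np.load('top_d0.npy')
P=cloud('top',np.ones(d.shape,bool),d)
s=P[(P[:,2]>140)&(P[:,2]<165)&(P[:,0]>200)]
print(len(s)); 
for a in s[np.argsort(s[:,1])][::6]: print(a)
s=P[(P[:,2]>70)&(P[:,2]<95)&(P[:,0]>100)&(P[:,1]>150)]
print('bin hook',s)
```

```text
scene bh [437.5 293.3  84. ]
scene se [543.3 -48.5 150. ]
scene na [546.2  22.6 150. ]
scene b [457.2 316.7   0. ]
scene st [542.1 -48.    0. ]
top bh [423.9 295.5  84. ]
top se [543.3 -51.4 150. ]
top na [543.9  21.  150. ]
top b [464.9 300.7   0. ]
top st [542.6 -47.6   0. ]
1176
[ 418.4 -775.5  141.8]
[ 411.5 -763.2  152.5]
[ 387.6 -761.8  154.7]
[ 396.6 -760.1  154.1]
[ 378.7 -758.8  157.3]
[ 390.6 -758.1  155.8]
[ 373.1 -757.3  154. ]
[ 381.8 -757.   155.8]
[ 367.2 -756.   154.8]
[ 381.9 -755.1  154. ]
[ 326.3 -754.7  154.6]
[ 337.9 -754.1  157.1]
[ 376.  -753.8  154.8]
[ 387.9 -753.3  153.1]
[ 390.8 -752.9  154.1]
[ 303.2 -752.4  154.3]
[ 251.1 -752.   147.6]
[ 338.  -751.7  156. ]
[ 314.8 -751.3  153.1]
[ 280.1 -750.9  153. ]
[ 381.9 -750.6  155.7]
[ 306.2 -750.1  153.5]
[ 251.1 -749.4  146.8]
[ 326.4 -749.1  157.8]
[ 291.8 -748.7  157.5]
[ 364.3 -748.2  156.1]
[ 271.6 -748.1  155.5]
[ 248.4 -747.9  148.4]
[ 332.1 -747.4  160.8]
[ 309.1 -747.3  157.6]
[ 317.8 -747.   155. ]
[ 329.4 -746.7  157.1]
[ 312.  -746.4  154.9]
[ 406.3 -746.2  147.9]
[ 388.  -745.8  154.3]
[ 260.2 -745
[... 4143 characters left out ...]
 84.7]
 [427.1 298.9  83.4]
 [426.8 295.2  85.4]
 [426.7 291.7  86.9]
 [427.1 289.8  82.5]
 [427.  286.5  83.4]
 [426.9 283.1  84.4]
 [423.7 304.1  86.6]
 [423.8 301.1  86. ]
 [423.9 298.5  84.2]
 [423.6 294.5  87.7]
 [423.9 292.4  84. ]
 [423.7 288.8  85.7]
 [424.2 287.1  80.9]
 [423.8 282.9  84.6]
 [424.2 281.   80.5]
 [421.  305.1  82.7]
 [420.9 301.8  83.4]
 [420.9 298.6  83.6]
 [420.9 295.4  84. ]
 [420.9 292.4  83.7]
 [421.2 290.3  80.2]
 [420.4 284.8  88.7]
 [420.8 282.9  84.4]
 [421.6 282.3  75.3]
 [421.9 280.2  71.3]
 [418.  305.   82.7]
 [417.5 300.5  87.5]
 [417.8 298.3  84.4]
 [418.2 296.5  79.7]
 [418.4 294.1  77.5]
 [418.9 292.6  71.7]
 [329.3 543.3  71. ]
 [329.4 540.3  70.4]]
```

Run:
```python
from h import *
np.set_printoptions(precision=2,suppress=True)
s=sense();q=s['ee_rot'];M=R.from_quat([q[1],q[2],q[3],q[0]]).as_matrix();print(M);print(camera_model('wrist'))
d=np.load('top_d0.npy')
p,_=capture('top')
for t in ('bin','neighbour_a','neighbour_b','stand','bin_hook'):
    for r in masks_of('top',t)[:3]:
        m=r['region'];P=cloud('top',m,d)
        pm=np.nanmedian(P,0); v,u=np.nonzero(m)
        rect=cv2.minAreaRect(np.c_[u,v].astype(np.float32))
        print(t,round(r['p'],2),m.sum(),r['centre'],pm,P[:,2].max(),rect)
```

```text
[[-0.97  0.23 -0.  ]
 [ 0.23  0.97  0.  ]
 [ 0.    0.   -1.  ]]
{'fx': 298.65265302954145, 'fy': 298.65265302954145, 'cx': 250.6808097807604, 'cy': 197.48079989530214, 'dist_coeffs': array([0.02, 0.  , 0.  , 0.  , 0.  ]), 'T_tool_cam': array([[   0.  ,    0.95,    0.31,   77.96],
       [   1.  ,   -0.  ,   -0.  ,   -0.65],
       [  -0.  ,    0.31,   -0.95, -171.31],
       [   0.  ,    0.  ,    0.  ,    1.  ]])}
bin 0.9 497 [160.1, 205.0] [460.73 304.06  21.8 ] 88.68403441820033 ((158.5, 206.0), (22.945587158203125, 24.122285842895508), 78.69007110595703)
neighbour_a 0.92 388 [246.0, 162.0] [586.53  22.82  84.66] 157.83219129448685 ((244.86550903320312, 163.7862091064453), (22.0207576751709, 20.72887420654297), 3.3664608001708984)
neighbour_a 0.76 397 [295.9, 162.4] [ 580.28 -122.31   83.26] 157.78001777898123 ((292.5, 165.5), (21.0, 21.0), 90.0)
neighbour_b 0.92 388 [246.0, 162.0] [586.53  22.82  84.66] 157.83219129448685 ((244.86550903320312, 163.7862091064453), (22.0207576751709, 20.72887420654297), 3.3664608001708984)
neighbour_b 0.76 397 [295.9, 162.4] [ 580.28 -122.31   83.26] 157.78001777898123 ((292.5, 165.5), (21.0, 21.0), 90.0)
stand 0.59 4144 [265.2, 179.6] [536.27 -48.39  11.67] 160.58506467484244 ((268.7900695800781, 176.2239990234375), (116.19640350341797, 44.77801513671875), 2.544804573059082)
bin_hook 0.81 457 [158.3, 201.8] [460.22 304.17  20.65] 88.68403441820033 ((158.55767822265625, 206.28846740722656), (21.1805419921875, 23.337820053100586), 78.69007110595703)
```

```bash
python3 -m crank '{"dp":[[3.2,-1.95,0.2],[3.2,-1.95,0.2],[3.2,-1.95,0.2],[3.2,-1.95,0.2],[3.2,-1.95,0.2],[3.2,-1.95,0.2],[3.2,-1.95,0.2],[3.2,-1.95,0.2],[3.2,-1.95,0.2],[3.2,-1.95,0.2]],"delta_rot":[[0,0,-6.4],[0,0,-6.4],[0,0,-6.4],[0,0,-6.4],[0,0,-6.4],[0,0,-6.4],[0,0,-6.4],[0,0,-6.4],[0,0,-6.4],[0,0,-6.4]],"claw":[0,0,0,0,0,0,0,0,0,0]}' 60
python3 - <<'E'
from h import *
np.set_printoptions(precision=1,suppress=True)
import pickle
s=sense();p,d=capture('wrist'); save('wrist1',p); pickle.dump((s,p,d),open('w1.pkl','wb'))
print(s['eef_pos'],s['joints'])
for t,z in (('bin_hook',80),('bin',0)):
    print(t,[(np.round(r['centre']),round(r['p'],2),atz('wrist',[r['centre']],z,s)) for r in pinpoint('wrist',t)][:4])
P=cloud('wrist',np.ones(d.shape,bool),d,s)
h=P[(P[:,2]>78)&(P[:,2]<92)&(np.hypot(P[:,0]-428,P[:,1]-294)<40)]
print(len(h),h.mean(0),cv2.minAreaRect(h[:,:2].astype(np.float32)))
for a in np.percentile(h,[1,10,50,90,99],axis=0): print(a)
b=P[(P[:,2]>48)&(P[:,2]<60)&(np.hypot(P[:,0]-460,P[:,1]-300)<60)]
print(len(b),b.mean(0),cv2.minAreaRect(b[:,:2].astype(np.float32)))
E
```

```text
time_s: 2.2
eef_pos: [441.9, 315.0, 223.2]
ee_rot: [-0.0, 0.626, 0.78, 0.0]
force: [0.9, 0.9, 0.2]
grip_width: 1.004
[441.9 315.  223.2] [0.4 0.3 1.4 0.  1.4 0.2]
bin_hook [(array([234., 190.]), 0.79, array([[427.2, 296.4,  80. ]]))]
bin [(array([267., 174.]), 0.87, array([[467.4, 304.3,   0. ]]))]
371 [428.3 295.5  84.3] ((428.2187805175781, 295.15484619140625), (17.978548049926758, 23.808242797851562), 13.645052909851074)
[417.7 282.7  79.3]
[421.1 285.8  83.2]
[428.3 295.5  84.4]
[435.5 305.1  85.3]
[438.8 307.8  86.1]
476 [458.9 301.7  54.4] ((455.6776428222656, 301.2332763671875), (72.94841766357422, 66.37568664550781), 13.46207046508789)
```

View pics/wrist1.png

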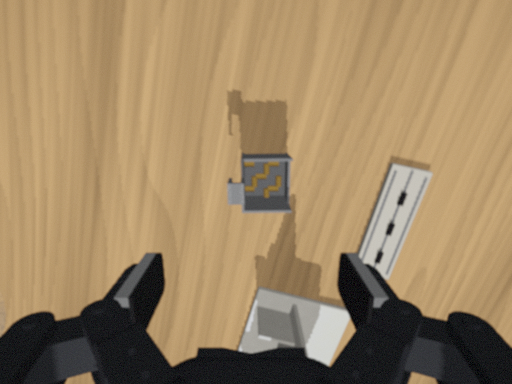

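```bash
python3 -m crank '{"dp":[[-1.36,-1.97,-3.5],[0,0,-4.5],[0,0,-4.0],[0,0,-3.0],[0,0,-1.8],[0,0,0]],"delta_rot":[[0,0,1],[0,0,0],[0,0,0],[0,0,0],[0,0,0],[0,0,0]],"claw":[0,0,0,0,0,0]}' 60
python3 - <<'E'
from h import *
np.set_printoptions(precision=1,suppress=True)
s=sense();p,d=capture('wrist'); save('wrist2',p)
print(s['eef_pos'],s['joints'],s['force'])
print([(np.round(r['centre']),round(r['p'],2),atz('wrist',[r['centre']],80,s)) for r in pinpoint('wrist','bin_hook')][:4])
E
```

```text
time_s: 2.95
eef_pos: [424.9, 296.3, 53.1]
ee_rot: [-0.001, 0.617, 0.787, -0.002]
force: [-0.3, -0.1, 0.8]
grip_width: 0.995
[424.9 296.3  53.1] [0.4 0.5 1.7 0.  1.  0.1] [-0.3 -0.1  0.8]
[(array([256., 253.]), 0.97, array([[427.9, 297.1,  80. ]]))]
```

View pics/wrist2.png

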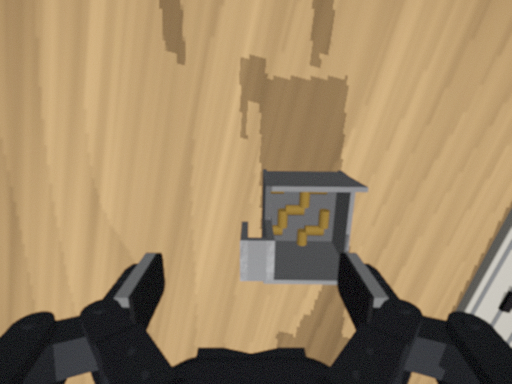

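```bash
python3 -m crank '{"dp":[[0.3,0,0.2],[0,0,0],[0,0,0],[0,0,0],[0,0,0],[0,0,0],[0,0,0],[0,0,0]],"delta_rot":[[0,0,0],[0,0,0],[0,0,0],[0,0,0],[0,0,0],[0,0,0],[0,0,0],[0,0,0]],"claw":[0,255,255,255,255,255,255,255]}' 60
```

```text
time_s: 3.85
eef_pos: [430.0, 296.3, 57.1]
ee_rot: [-0.0, 0.618, 0.786, -0.0]
force: [-0.4, -0.9, -0.6]
grip_width: -0.001
```

Run:
```python
from h import *
np.set_printoptions(precision=1,suppress=True)
s=sense();p,d=capture('wrist'); save('wrist3',p)
print(s['eef_pos'],s['force'],s['grip_width'])
print([(np.round(r['centre']),round(r['p'],2),atz('wrist',[r['centre']],80,s)) for r in pinpoint('wrist','bin_hook')][:4])
p,d=capture('scene'); save('scene3',cv2.resize(p[90:220,260:430],None,fx=4,fy=4))
```

```text
[430.  296.3  57.1] [-0.4 -0.9 -0.6] -0.0012042066094980048
[(array([250., 250.]), 0.85, array([[429.8, 295.9,  80. ]]))]
```

View pics/wrist3.png

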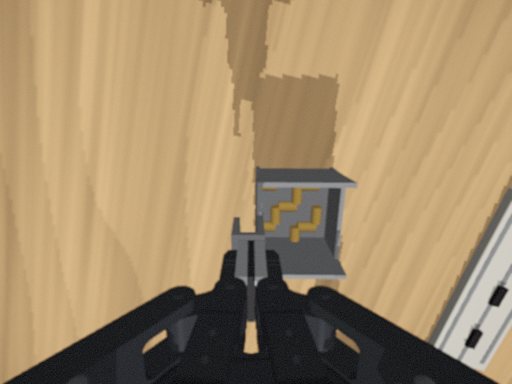

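View pics/scene3.png

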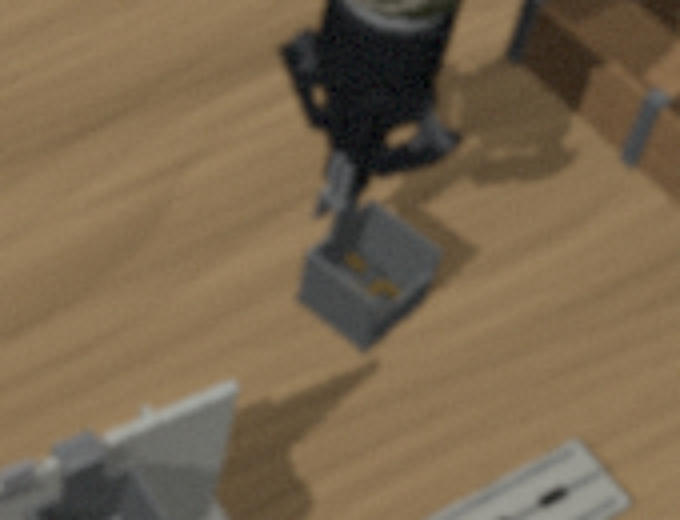

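Run:
```python
import cv2
p=cv2.imread('pics/wrist3.png'); cv2.imwrite('pics/wrist3z.png',cv2.resize(p[200:340,170:340],None,fx=4,fy=4,interpolation=cv2.INTER_CUBIC))
```

```text
(no output)
```

View pics/wrist3z.png

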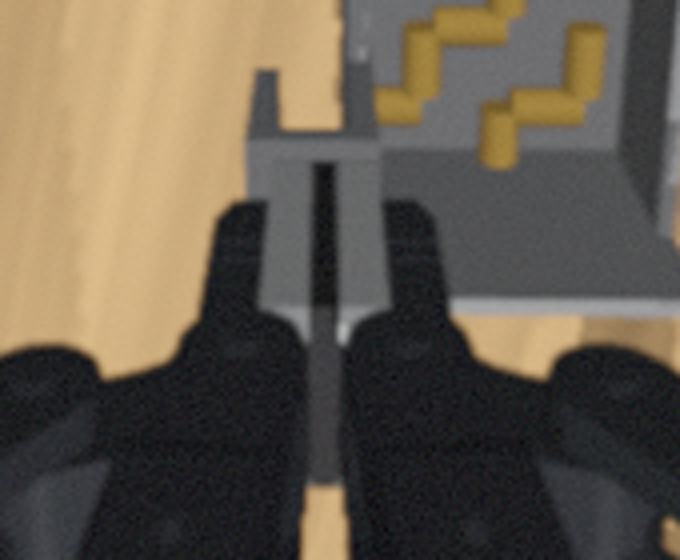

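The zoom shows the hook (columns 232–266, row 235–275) held between both pads. The gripper's reported width of 0 contradicts that, so I'll test it with a small lift.

```bash
python3 -m crank '{"dp":[[0,0,0.5],[0,0,1.5],[0,0,0]],"delta_rot":[[0,0,0],[0,0,0],[0,0,0]],"claw":[255,255,255]}' 60
python3 - <<'E'
from h import *
np.set_printoptions(precision=1,suppress=True)
s=sense();p,d=capture('wrist'); save('wrist4',p)
print(s['eef_pos'],s['force'],s['grip_width'],s['tau'])
print([(np.round(r['centre']),round(r['p'],2)) for r in pinpoint('wrist','bin_hook')][:4])
p,d=capture('scene'); save('scene4',cv2.resize(p[90:220,260:430],None,fx=4,fy=4))
E
```

```text
time_s: 4.3
eef_pos: [431.0, 296.7, 78.8]
ee_rot: [0.001, 0.618, 0.787, 0.001]
force: [0.3, -0.2, -0.3]
grip_width: 0.001
[431.  296.7  78.8] [ 0.3 -0.2 -0.3] 0.0014505224209320365 [  0.1 -43.3 -22.   -0.    0.4  -0. ]
[(array([248., 234.]), 0.62)]
```

View pics/scene4.png

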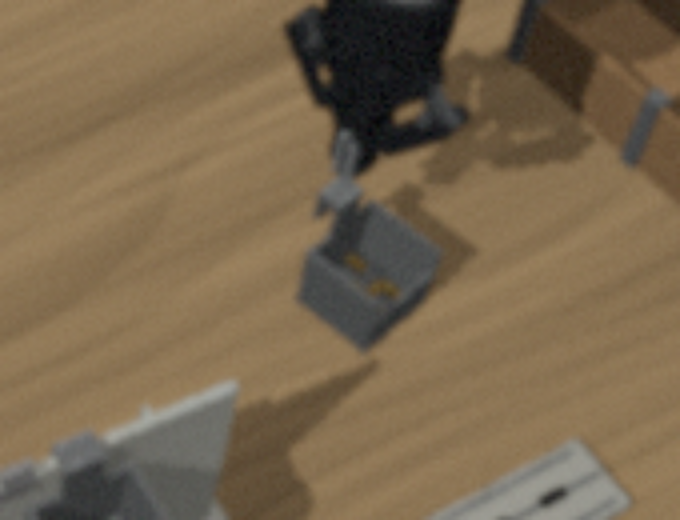

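View pics/wrist4.png

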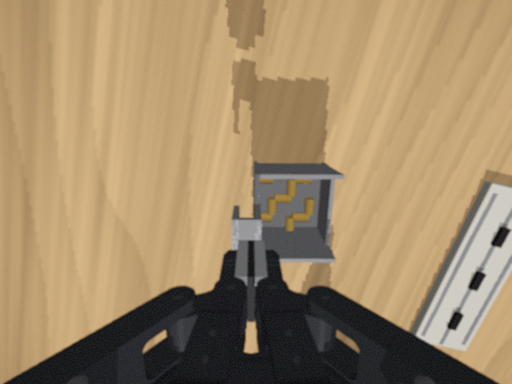

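Run:
```python
from h import *
np.set_printoptions(precision=1,suppress=True,linewidth=180)
s=sense();p,d=capture('wrist')
print(s['time_s'],s['eef_pos'],s['grip_width'])
q=s['ee_rot'];M=R.from_quat([q[1],q[2],q[3],q[0]]).as_matrix()
for c in (230,240,246,250,256,262,272):
  for r in range(200,330,10):
    if d[r,c]>0:
        P=atdepth('wrist',[[c,r]],d[r,c],s)[0]; print(c,r,d[r,c],P,'tool',M.T@(P-s['eef_pos']),p[r,c])
```

```text
4.45 [429.8 296.2  76.7] -0.002089424377639583
230 200 260.30408 [413.1 288.    0.8] tool [ -4.  -18.1  76. ] [198 165 121]
230 210 263.2538 [415.2 278.9   0.7] tool [-13.3 -18.3  76.1] [198 167 119]
230 220 266.60352 [417.2 269.5   0.3] tool [-22.9 -18.6  76.5] [199 167 122]
230 230 269.18066 [419.3 260.2   0.6] tool [-32.5 -18.7  76.2] [195 164 117]
230 240 272.80908 [421.5 250.3   0. ] tool [-42.6 -19.   76.7] [198 165 121]
230 250 149.87799 [418.1 300.2 113.3] tool [  6.7 -10.5 -36.6] [110  87  59]
230 260 141.11955 [418.7 300.  122.6] tool [  6.3  -9.9 -45.9] [32 36 38]
230 270 132.60193 [419.3 300.2 131.6] tool [  6.4  -9.3 -54.8] [26 29 31]
230 280 113.005806 [419.  307.3 149.9] tool [ 13.3  -8.  -73.2] [24 26 32]
230 290 109.39303 [419.5 305.9 154.2] tool [ 11.9  -7.7 -77.4] [26 25 27]
230 300 104.2004 [419.9 305.8 159.7] tool [ 11.7  -7.4 -82.9] [28 27 30]
230 310 99.81716 [420.3 305.5 164.4] tool [ 11.3  -7.1 -87.7] [29 28 32]
230 320 88.46188 [420.  310.3 174.8] tool [ 16.1  -6.3 -98.1] [24 27 33]
240 200 260.88696 [421.6 289.9   0.2] tool [-4.1 -9.4 76.5] [194 163 117]
24
[... 4966 characters left out ...]
tool [-28.4  18.4  67.1] [78 78 81]
272 240 243.32814 [453.6 271.5  26.8] tool [-29.7  17.2  49.9] [79 78 80]
272 250 150.49843 [438.6 304.9 112.8] tool [  6.4  10.6 -36. ] [44 45 45]
272 260 141.07565 [438.  304.7 122.7] tool [  6.4   9.9 -45.9] [36 35 39]
272 270 132.25206 [437.3 304.8 131.9] tool [  6.6   9.3 -55.1] [19 25 27]
272 280 115.36897 [434.9 309.8 147.9] tool [ 12.    8.1 -71.1] [26 25 29]
272 290 110.27786 [434.6 309.1 153.4] tool [ 11.4   7.7 -76.7] [27 26 30]
272 300 104.55542 [434.2 309.1 159.4] tool [ 11.5   7.3 -82.6] [23 27 30]
272 310 97.58587 [433.4 310.3 166.3] tool [ 12.8   6.8 -89.5] [28 27 27]
272 320 87.657135 [431.8 313.8 175.5] tool [ 16.6   6.1 -98.7] [32 32 27]
```

The depth on the closed fingers shows their tips 32 mm short of the reported TCP: tool z is -32.5, tip height is about 109 and the reading is 77. The fingers therefore closed above the hook, and the bin hasn't moved. I'll work from the camera-measured tip and go 54 mm lower.

```bash
python3 -m crank '{"dp":[[0,0,0],[0,0,0],[0,0,0],[0,0,0],[0,0,0],[0,0,-1],[0,0,-2],[0,0,-1.4],[0,0,-1],[0,0,0]],"delta_rot":[[0,0,0],[0,0,0],[0,0,0],[0,0,0],[0,0,0],[0,0,0],[0,0,0],[0,0,0],[0,0,0],[0,0,0]],"claw":[0,0,0,0,0,0,0,0,0,0]}' 60
python3 - <<'E'
from h import *
s=sense();p,d=capture('wrist'); save('wrist5',p)
E
```

```text
time_s: 5.5
eef_pos: [429.2, 295.9, 21.6]
ee_rot: [-0.001, 0.618, 0.786, -0.001]
force: [0.1, -0.0, -0.1]
grip_width: 1.002
```

View pics/wrist5.png

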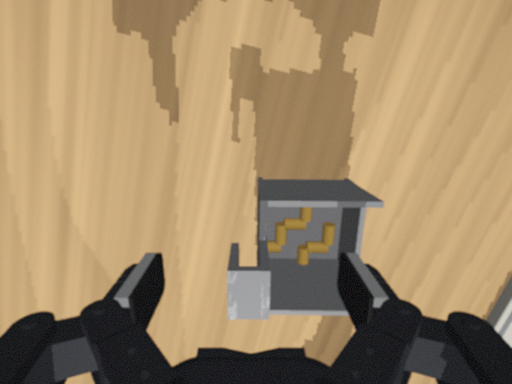

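Hook top at columns 228–270, rows 272–318, between the open fingers (inner faces at about 163 and 340) and centred. Closing.

```bash
python3 -m crank '{"dp":[[0,0,0],[0,0,0],[0,0,0],[0,0,0],[0,0,0],[0,0,0]],"delta_rot":[[0,0,0],[0,0,0],[0,0,0],[0,0,0],[0,0,0],[0,0,0]],"claw":[255,255,255,255,255,255]}' 60
python3 - <<'E'
from h import *
s=sense();p,d=capture('wrist'); save('wrist6',p)
E
```

```text
time_s: 6.15
eef_pos: [430.1, 296.3, 23.4]
ee_rot: [0.0, 0.618, 0.787, 0.0]
force: [-1.3, -0.5, 3.5]
grip_width: 0.202
```

View pics/wrist6.png

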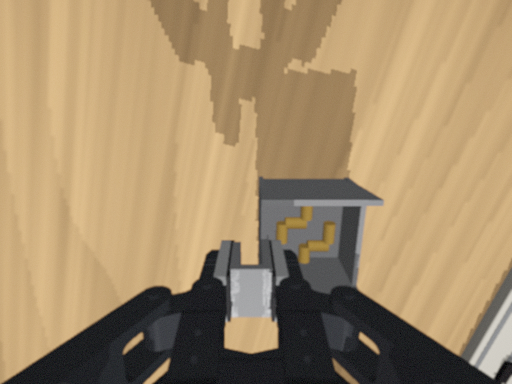

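```bash
python3 -m crank '{"dp":[[0,0,1],[0,0,4],[0,0,4.5],[0,0,4.5],[0,0,4],[0,0,1]],"delta_rot":[[0,0,0],[0,0,0],[0,0,0],[0,0,0],[0,0,0],[0,0,0]],"claw":[255,255,255,255,255,255]}' 60
python3 - <<'E'
from h import *
s=sense();p,d=capture('wrist'); save('wrist7',p); print(s['grip_width'],s['eef_pos'],s['force'])
E
```

```text
time_s: 6.8
eef_pos: [431.2, 296.8, 217.9]
ee_rot: [0.002, 0.618, 0.787, 0.003]
force: [0.1, -0.7, -1.2]
grip_width: 0.199
0.1990831600928398 [431.17408929 296.83846817 217.9154979 ] [ 0.07534405 -0.66382746 -1.24455245]
```

View pics/wrist7.png

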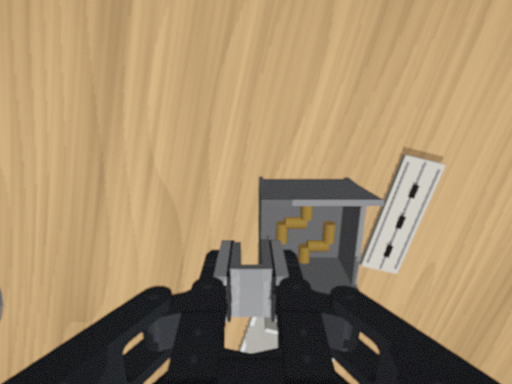

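The bin is held and lifted, and it sits in the same place in the image as before. Next I'll move over the stand.

```bash
python3 -m crank '{"dp":[[1.15,-4.1,0],[1.15,-4.1,0],[1.15,-4.1,0],[1.15,-4.1,0],[1.15,-4.1,0],[1.15,-4.1,0],[1.15,-4.1,0],[1.15,-4.1,0],[1.15,-4.1,0],[1.15,-4.1,0]],"delta_rot":[[0,0,-1.64],[0,0,-1.64],[0,0,-1.64],[0,0,-1.64],[0,0,-1.64],[0,0,-1.64],[0,0,-1.64],[0,0,-1.64],[0,0,-1.64],[0,0,-1.64]],"claw":[255,255,255,255,255,255,255,255,255,255]}' 60
python3 -m crank '{"dp":[[0,0,0],[0,0,0],[0,0,0]],"delta_rot":[[0,0,0],[0,0,0],[0,0,0]],"claw":[255,255,255]}' 60
python3 - <<'E'
from h import *
import pickle
s=sense();p,d=capture('wrist'); save('wrist8',p); print(s['grip_width'],s['eef_pos'],s['force']); pickle.dump((s,p,d),open('w8.pkl','wb'))
save('wrist8z',cv2.resize(p[:230,:320],None,fx=2.5,fy=2.5))
for t in ('stand_edge','neighbour_a_hook'): print(t,[(np.round(r['centre']),round(r['p'],2),atz('wrist',[r['centre']],150,s)) for r in pinpoint('wrist',t)][:4])
E
```

```text
time_s: 7.85
eef_pos: [544.5, -115.2, 211.2]
ee_rot: [-0.002, 0.724, 0.69, -0.001]
force: [0.1, 1.3, -1.9]
grip_width: 0.203
time_s: 8.15
eef_pos: [544.5, -112.8, 212.1]
ee_rot: [-0.001, 0.723, 0.691, -0.0]
force: [-0.2, 0.1, -1.9]
grip_width: 0.198
0.19820682878524684 [ 544.50527575 -112.80145174  212.14519396] [-0.21908295  0.1199095  -1.94197612]
stand_edge [(array([242., 121.]), 0.66, array([[540.9164354 , -49.22987699, 150.        ]]))]
neighbour_a_hook [(array([250.,  11.]), 0.8, array([[550.04225616,  22.65848351, 150.        ]]))]
```

View pics/wrist8.png

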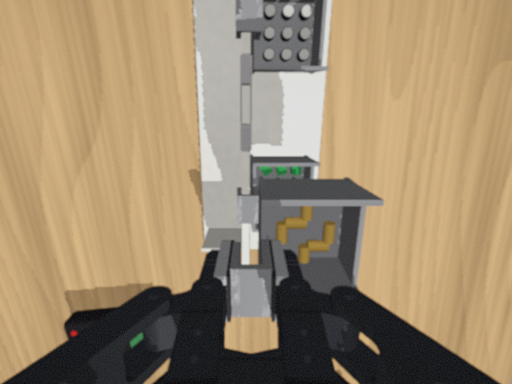

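Run:
```python
from h import *
import pickle
np.set_printoptions(precision=1,suppress=True,linewidth=180)
s,p,d=pickle.load(open('w8.pkl','rb'))
cv2.imwrite('pics/w8z.png',cv2.resize(p[30:230,200:340][:,:,::-1],None,fx=3.9,fy=3,interpolation=cv2.INTER_CUBIC))
for r in range(40,200,3):
    g=p[r,236:262].mean(1)
    P=atdepth('wrist',[[246,r]],d[r,246],s)[0]
    print(r,p[r,244:248].mean(),P,atz('wrist',[[246,r]],158,s)[0][1],atz('wrist',[[246,r]],150,s)[0][1])
```

```text
40 174.25 [546.6   5.6 149.6] 4.103452775490574 5.5136293965764835
43 173.91666666666666 [546.5   3.7 149.6] 2.303846509130139 3.650187993920106
46 175.66666666666666 [546.4   1.7 150.6] 0.4931764053883825 1.7752903004994636
49 175.83333333333334 [546.3  -0.2 150.6] -1.32863564238869 -0.11114456091709002
52 171.0 [546.2  -2.1 150.9] -3.1616683002015478 -2.0091980467486508
55 138.33333333333334 [546.2  -5.  158.2] -5.0060007986792385 -3.9189521980712563
58 137.08333333333334 [546.1  -6.8 157.9] -6.861712938465864 -5.840489646195412
61 137.66666666666666 [546.   -8.8 158.9] -8.728885095714311 -7.7738936183546805
64 136.83333333333334 [545.9 -10.7 158.5] -10.607598227689628 -9.719247943507867
67 137.75 [545.8 -12.6 159.4] -12.497933878484321 -11.67663705825699
70 135.83333333333334 [545.7 -14.5 158.7] -14.399974184848162 -13.646146012883918
73 135.41666666666666 [545.6 -16.3 158.1] -16.313801882135227 -15.627860477508346
76 136.25 [545.5 -18.3 158.2] -18.239500310370367 -17.62186674836947
79 136.41666666666666 [545.4 -20.1 157.3] -20.177153420438113 -19.628251754234398
82 127.5833333333
[... 2403 characters left out ...]
[541.7 -90.5 151.7] -89.0311239339863 -90.92459128727846
178 172.75 [541.6 -93.2 150.7] -91.41480161592838 -93.39282212540627
181 173.08333333333334 [541.4 -95.8 150.3] -93.81370545078951 -95.87681921434287
184 173.83333333333334 [541.3 -98.2 150.7] -96.22794583012899 -98.37669686142647
187 175.91666666666666 [ 541.2 -100.7  150.7] -98.6576340853602 -100.89257034718759
190 174.66666666666666 [ 541.1 -103.5  149.8] -101.10288250061029 -103.42455593866494
193 168.08333333333334 [ 541.  -105.4  151.9] -103.5638043258278 -105.97277090297789
196 139.58333333333334 [ 541.  -107.1  154.8] -106.0405137901419 -108.53733352115974
199 151.0 [ 540.8 -109.7  154.3] -108.53312611547808 -111.11836310225631
```

View pics/w8z.png

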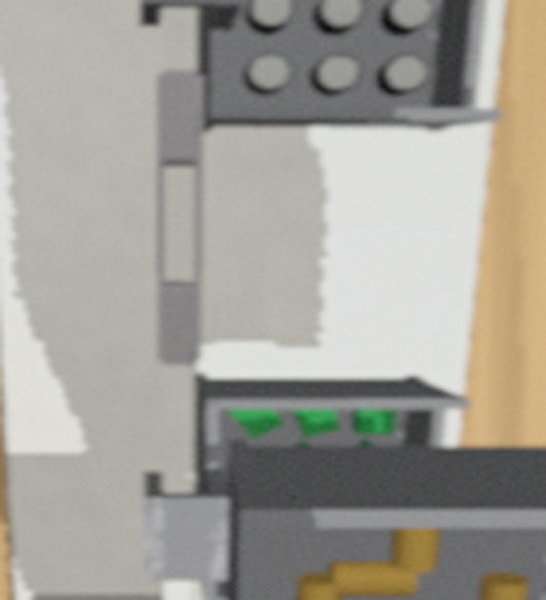

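Run:
```python
from h import *
import pickle
np.set_printoptions(precision=1,suppress=True,linewidth=180)
s,p,d=pickle.load(open('w8.pkl','rb'))
q=s['ee_rot'];M=R.from_quat([q[1],q[2],q[3],q[0]]).as_matrix()
print('yaw',np.degrees(np.arctan2(M[1,1],M[0,1])), M[:,2])
m=np.zeros(d.shape,bool);m[255:325,225:275]=1
v,u=np.nonzero(m&(d>0));P=atdepth('wrist',np.c_[u,v],d[v,u],s);T=(P-s['eef_pos'])@M
k=(T[:,2]>-66)&(T[:,2]<-56)&(p[v,u].mean(1)>110)
t=T[k]; print('hook top tool',k.sum(),np.percentile(t,[2,10,50,90,98],axis=0), u[k].min(),u[k].max(),v[k].min(),v[k].max())
A=np.c_[t[:,:2],np.ones(len(t))];c=np.linalg.lstsq(A,t[:,2],rcond=None)[0];print('tilt deg',np.degrees(c[:2]))
# bin rim: near side wall top
v,u=np.nonzero((d>0));P=atdepth('wrist',np.c_[u,v],d[v,u],s);T=(P-s['eef_pos'])@M
k=(np.abs(T[:,2]+32)<3.5)&(T[:,1]>6)&(T[:,1]<80)&(u>255)&(v>170)&(v<320)
t=T[k];print('rim',k.sum(),np.percentile(t,[1,5,50,95,99],axis=0),cv2.minAreaRect(t[:,:2].astype(np.float32)))
A=np.c_[t[:,:2],np.ones(len(t))];c=np.linalg.lstsq(A,t[:,2],rcond=None)[0];print('tilt deg',np.degrees(c[:2]))
# sheet columns
for r in (92,100,108,116,160,175,185): print(r,p[r,236:258].mean(1).astype(int))
k=(P[:,2]>110)&(P[:,2]<135)&(P[:,0]>555)&(P[:,0]<620)&(u>250)&(v<175)
for lo,hi in ((-20,60),(-160,-70)):
    a=P[k&(P[:,1]>lo)&(P[:,1]<hi)];print(len(a),np.percentile(a,[1,5,50,95,99],axis=0))
k=(np.abs(P[:,2]-150.5)<1.5)&(P[:,0]>530)&(P[:,0]<556)&(v<195)
a=P[k];print(np.polyfit(a[:,1],a[:,0],1))
```

```text
yaw -2.628789758046185 [-0.  0. -1.]
hook top tool 1762 [[-12.7  -8.6 -62.3]
 [-10.9  -7.3 -61.8]
 [ -1.5  -1.1 -61.1]
 [  8.4   5.7 -60.4]
 [ 10.6   7.7 -59.8]] 225 274 264 322
tilt deg [0.3 0.7]
rim 1113 [[ 10.2   6.1 -35.2]
 [ 11.    6.6 -33.3]
 [ 30.4  29.3 -31.9]
 [ 31.8  61.4 -29.5]
 [ 32.   64.4 -28.8]] ((19.131153106689453, 35.6315803527832), (26.212535858154297, 59.24995040893555), 0.23269908130168915)
tilt deg [ 4.6 -0. ]
92 [175 180 178 170 150 147 165 172 175 176 174 174 173 163 148 153 170 178 178 178 178 176]
100 [178 178 177 173 150 145 162 173 175 173 175 174 171 162 149 153 169 177 179 179 179 177]
108 [177 178 177 171 154 144 164 171 173 172 174 175 172 163 146 150 167 178 179 177 179 178]
116 [175 176 178 170 152 146 163 171 174 175 172 174 171 162 148 149 169 177 179 178 177 178]
160 [172 171 171 172 172 171 176 175 175 174 173 176 171 151 110  70  72  74  74  75  72  72]
175 [171 168 171 173 172 173 173 172 173 173 174 172 169 148 102  74  98 137 151 148 126 113]
185 [173 174 174 173 172 175 174 173 175 173 175 173 168 145 103  69  91 125 137 129 112 100]
335 [[555.7 -13.5 111. ]
 [557.1 -13.1 113.7]
 [583.  -11.1 123.5]
 [608.5  -8.5 125.5]
 [610.6   9.7 126.9]]
323 [[555.5 -91.3 111.2]
 [557.5 -90.9 112.3]
 [579.2 -88.9 123. ]
 [603.3 -87.1 125.1]
 [605.7 -86.8 125.5]]
[  0.1 546.2]
```

```bash
python3 -m crank '{"dp":[[0,2.2,0],[0,2.2,0],[0,1.7,0],[0,0.36,0],[0,0,0],[0,0,0]],"delta_rot":[[0,0,0],[0,0,0],[0,0,0],[0,0,0],[0,0,0],[0,0,0]],"claw":[255,255,255,255,255,255]}' 60
python3 - <<'E'
from h import *
np.set_printoptions(precision=1,suppress=True)
for c in ('scene','top','wrist'):
    s=sense();p,d=capture(c); save(c+'9',p); 
    print(c,s['eef_pos'],s['force'])
p=cv2.imread('pics/scene9.png'); cv2.imwrite('pics/scene9z.png',cv2.resize(p[140:300,160:340],None,fx=4,fy=3.7,interpolation=cv2.INTER_CUBIC))
E
```

```text
time_s: 8.9
eef_pos: [545.0, -49.6, 213.1]
ee_rot: [0.0, 0.724, 0.69, -0.0]
force: [0.2, 1.1, -2.1]
grip_width: 0.2
scene [545.  -49.6 213.1] [ 0.2  1.1 -2.1]
top [545.  -49.8 213.1] [-0.  -0.9 -1.8]
wrist [545.  -49.8 213.1] [-0.   0.3 -2.1]
```

View pics/scene9z.png

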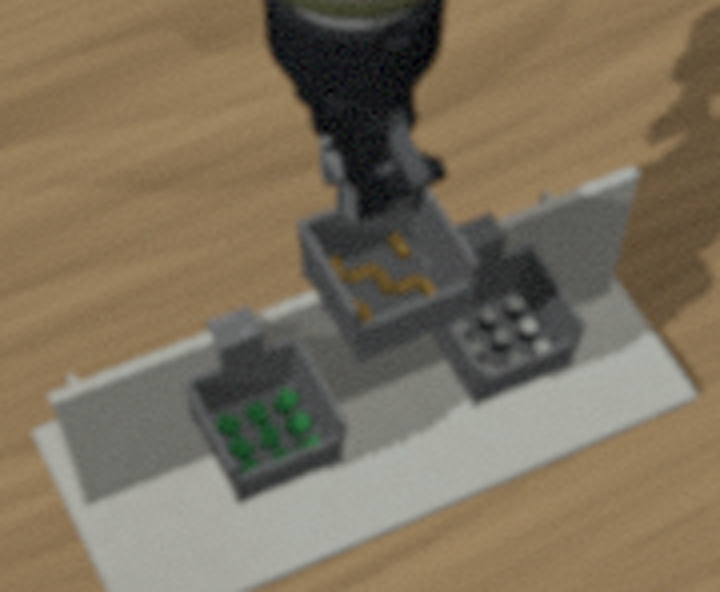

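View pics/wrist9.png

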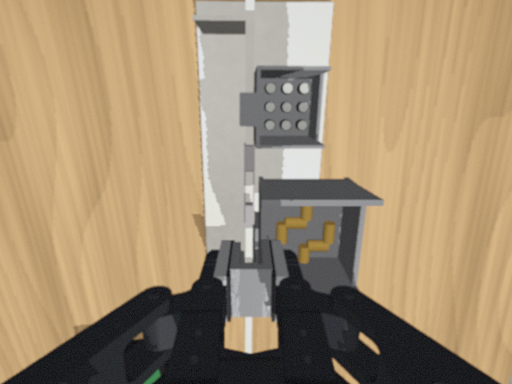

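```bash
python3 -m crank '{"dp":[[-0.1,0.15,-1],[0,0,-2],[0,0,-2],[0,0,-1],[0,0,0],[0,0,0]],"delta_rot":[[0,0,0],[0,0,0],[0,0,0],[0,0,0],[0,0,0],[0,0,0]],"claw":[255,255,255,255,255,255]}' 60
cat > look.py <<'E'
from h import *
import sys
np.set_printoptions(precision=1,suppress=True,linewidth=150)
n=sys.argv[1]
S=[sense()]
p,d=capture('wrist');S.append(sense()); save('w'+n,p)
s=S[0]; q=s['ee_rot'];M=R.from_quat([q[1],q[2],q[3],q[0]]).as_matrix()
print(s['time_s'],[x['eef_pos'] for x in S],[x['force'] for x in S])
v,u=np.nonzero(d>0);P=atdepth('wrist',np.c_[u,v],d[v,u],s)
k=(np.abs(P[:,2]-150.5)<2.5)&(P[:,0]>530)&(P[:,0]<556)&(np.abs(u-250)<12)
a=P[k]
if len(a)>20:
  lin=np.polyfit(a[:,1],a[:,0],1); print('sheet line',lin,'x at hook y',np.polyval(lin,s['eef_pos'][1]-1.1),len(a))
T=(P-s['eef_pos'])@M
k=(u>225)&(u<275)&(v>255)&(v<325)&(T[:,2]>-66)&(T[:,2]<-56)&(p[v,u].mean(1)>110)
print('hook top world mid',(np.percentile(P[k],3,axis=0)+np.percentile(P[k],97,axis=0))/2)
p2,_=capture('scene'); cv2.imwrite('pics/s'+n+'.png',cv2.resize(p2[140:300,160:340][:,:,::-1],None,fx=4,fy=3.7,interpolation=cv2.INTER_CUBIC))
E
python3 look.py 10
```

```text
time_s: 9.65
eef_pos: [544.3, -47.8, 153.6]
ee_rot: [0.0, 0.723, 0.69, 0.0]
force: [0.1, 0.9, -1.2]
grip_width: 0.194
9.65 [array([544.3, -47.8, 153.6]), array([544.5, -47.8, 154. ])] [array([ 0.1,  0.9, -1.2]), array([ 0.9, -0.2, -2.3])]
sheet line [  0.1 546.1] x at hook y 543.5538653709519 2218
hook top world mid [543.9 -48.7 214.7]
```

View pics/w10.png

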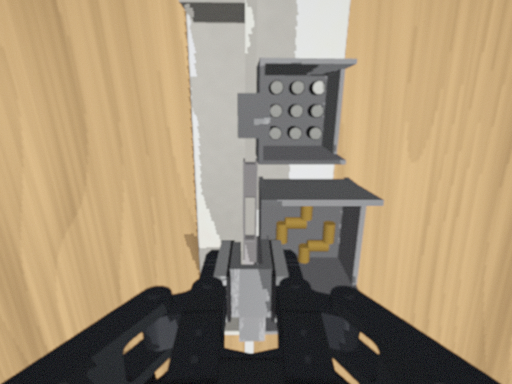

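View pics/s10.png

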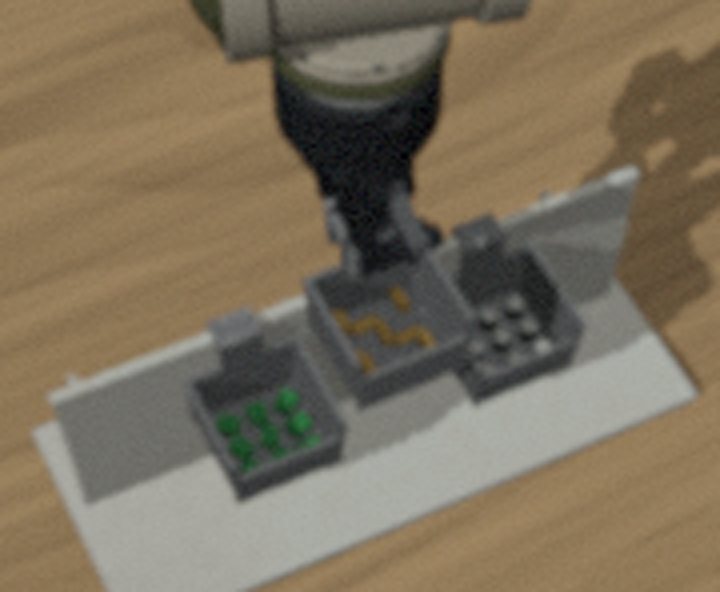

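```bash
python3 -m crank '{"dp":[[0,-0.05,-0.5],[0,0,-0.5],[0,0,-0.5],[0,0,-0.5],[0,0,-0.3],[0,0,0],[0,0,0]],"delta_rot":[[0,0,0],[0,0,0],[0,0,0],[0,0,0],[0,0,0],[0,0,0],[0,0,0]],"claw":[255,255,255,255,255,255,255]}' 60
python3 look.py 11
```

```text
time_s: 10.45
eef_pos: [544.1, -48.1, 130.2]
ee_rot: [0.0, 0.723, 0.69, 0.0]
force: [0.2, 0.9, -2.5]
grip_width: 0.2
10.45 [array([544.1, -48.1, 130.2]), array([544.2, -48.2, 130.3])] [array([ 0.2,  0.9, -2.5]), array([-0.2, -0.2, -2.2])]
sheet line [  0.1 546.1] x at hook y 543.454068120787 2644
hook top world mid [543.7 -49.1 191.2]
```

View pics/w11.png

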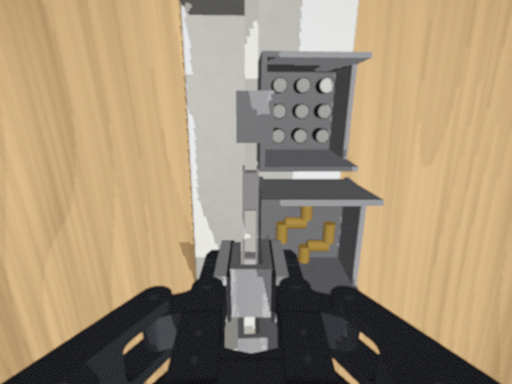

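View pics/s11.png

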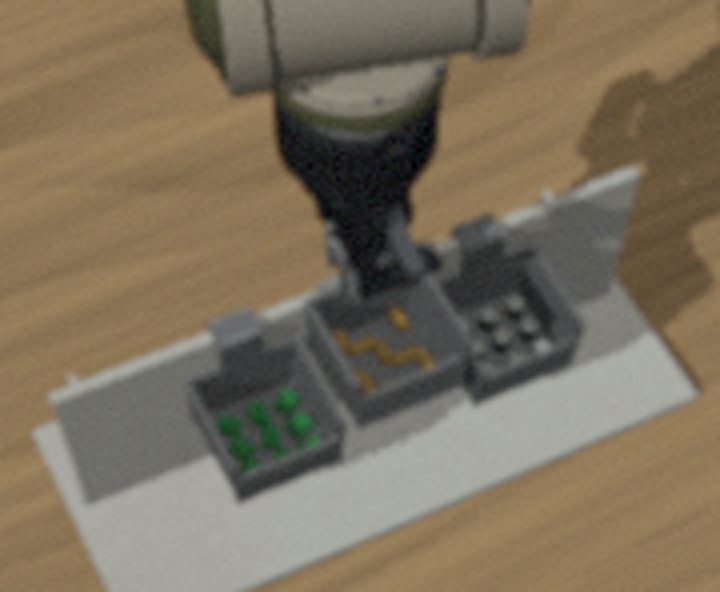

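```bash
python3 -m crank '{"dp":[[0,0,-0.5],[0,0,-0.5],[0,0,-0.5],[0,0,-0.5],[0,0,-0.4],[0,0,-0.15],[0,0,0],[0,0,0]],"delta_rot":[[0,0,0],[0,0,0],[0,0,0],[0,0,0],[0,0,0],[0,0,0],[0,0,0],[0,0,0]],"claw":[255,255,255,255,255,255,255,255]}' 60
python3 look.py 12
```

```text
time_s: 11.35
eef_pos: [544.1, -48.2, 104.8]
ee_rot: [0.0, 0.723, 0.69, 0.0]
force: [0.6, 0.8, -2.1]
grip_width: 0.197
11.35 [array([544.1, -48.2, 104.8]), array([544.2, -48.2, 104.8])] [array([ 0.6,  0.8, -2.1]), array([-0.3, -0.3, -3.4])]
sheet line [  0.1 546. ] x at hook y 543.2868142275405 3150
hook top world mid [543.8 -49.2 165.8]
```

View pics/w12.png

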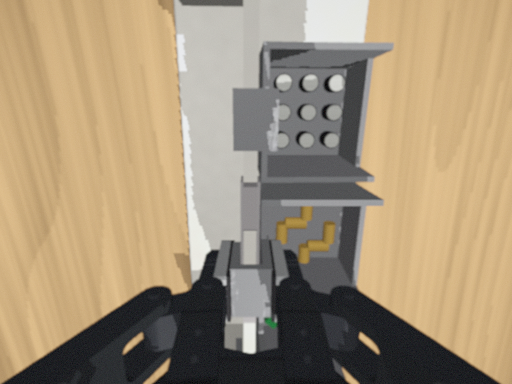

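View pics/s12.png

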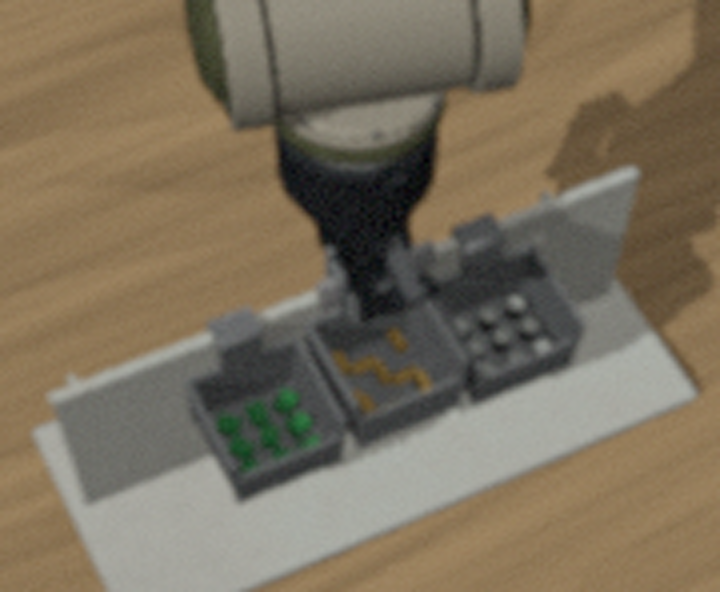

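Hook top is at 165.8, so the hook is astride the sheet and about 4 mm above the humps, with no contact. The notch shows at world y ≈ -37.4, so I'll slide slowly towards it while watching the force.

```bash
python3 -m crank '{"dp":[[0,0.1,0],[0,0.1,0],[0,0.1,-0.05],[0,0.1,-0.05],[0,0.1,0],[0,0.1,0],[0,0,0]],"delta_rot":[[0,0,0],[0,0,0],[0,0,0],[0,0,0],[0,0,0],[0,0,0],[0,0,0]],"claw":[255,255,255,255,255,255,255]}' 60
python3 -c "
from rig import *
print(sense()['force'],sense()['wrist_torque'])"
python3 -m crank '{"dp":[[0,0.1,0],[0,0.1,0],[0.03,0.1,0],[0,0.1,0],[0,0.1,0],[0.03,0.1,0],[0,0,0]],"delta_rot":[[0,0,0],[0,0,0],[0,0,0],[0,0,0],[0,0,0],[0,0,0],[0,0,0]],"claw":[255,255,255,255,255,255,255]}' 60
python3 look.py 13
```

```text
time_s: 12.15
eef_pos: [544.0, -42.0, 103.6]
ee_rot: [-0.0, 0.723, 0.69, -0.0]
force: [-0.6, -0.2, -1.6]
grip_width: 0.207
[-0.64079121 -0.18395721 -1.59564867] [0.01310102 0.11058497 0.0220433 ]
time_s: 12.85
eef_pos: [544.6, -36.0, 103.6]
ee_rot: [-0.0, 0.723, 0.69, -0.0]
force: [-0.0, -0.2, -1.8]
grip_width: 0.2
12.85 [array([544.6, -36. , 103.6]), array([544.5, -36. , 103.5])] [array([-0. , -0.2, -1.8]), array([ 0. , -0.4, -2.4])]
sheet line [  0.1 546.1] x at hook y 544.1279728115842 2745
hook top world mid [544.2 -36.9 164.7]
```

View pics/w13.png

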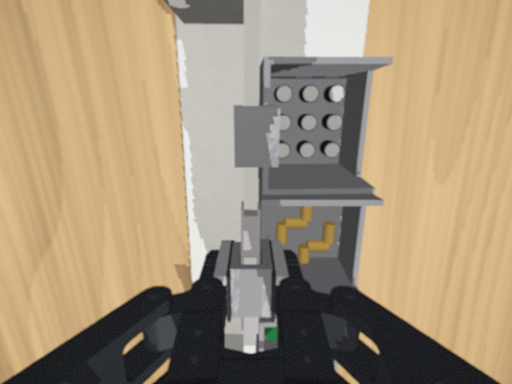

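View pics/s13.png

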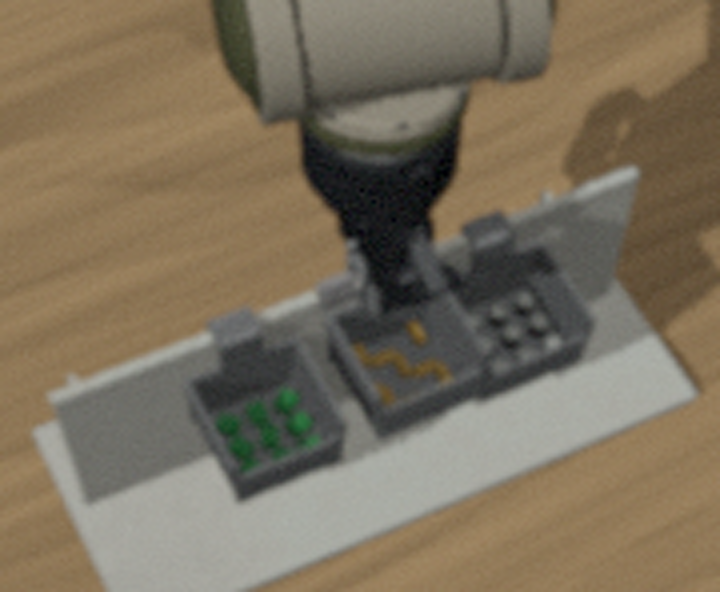

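```bash
python3 -m crank '{"dp":[[0,-0.03,-0.1],[0,0,-0.1],[0,0,-0.1],[0,0,-0.05],[0,0,-0.05],[0,0,0]],"delta_rot":[[0,0,0],[0,0,0],[0,0,0],[0,0,0],[0,0,0],[0,0,0]],"claw":[255,255,255,255,255,255]}' 60
python3 look.py 14
```

```text
time_s: 13.55
eef_pos: [544.6, -36.4, 99.5]
ee_rot: [-0.0, 0.723, 0.69, -0.0]
force: [0.4, 1.6, -2.4]
grip_width: 0.202
13.55 [array([544.6, -36.4,  99.5]), array([544.6, -36.5,  99.6])] [array([ 0.4,  1.6, -2.4]), array([ 0.3, -0. , -2.6])]
sheet line [  0.1 546. ] x at hook y 543.9485969946268 2850
hook top world mid [544.3 -37.8 159.9]
```

```bash
python3 -m crank '{"dp":[[0,0,-0.1],[0,0,-0.1],[0,0,-0.1],[0,0,0]],"delta_rot":[[0,0,0],[0,0,0],[0,0,0],[0,0,0]],"claw":[255,255,255,255]}' 60
python3 look.py 15
python3 -m crank '{"dp":[[0,0,-0.1],[0,0,-0.1],[0,0,0]],"delta_rot":[[0,0,0],[0,0,0],[0,0,0]],"claw":[255,255,255]}' 60
python3 look.py 16
```

```text
time_s: 14.05
eef_pos: [544.6, -36.5, 96.4]
ee_rot: [-0.0, 0.723, 0.69, -0.0]
force: [0.4, 0.3, -2.4]
grip_width: 0.197
14.05 [array([544.6, -36.5,  96.4]), array([544.6, -36.5,  96.5])] [array([ 0.4,  0.3, -2.4]), array([ 0.6, -0.8, -1.5])]
sheet line [  0.1 546.1] x at hook y 544.0940230147083 2892
hook top world mid [544.2 -35.9 157.7]
time_s: 14.45
eef_pos: [544.6, -36.5, 94.5]
ee_rot: [0.0, 0.723, 0.69, -0.0]
force: [-0.1, -1.0, -1.9]
grip_width: 0.2
14.45 [array([544.6, -36.5,  94.5]), array([544.6, -36.5,  94.6])] [array([-0.1, -1. , -1.9]), array([ 0. , -1.5, -2.9])]
sheet line [  0.1 546. ] x at hook y 543.9232055803283 2954
hook top world mid [544.3 -35.4 156.4]
```

```bash
python3 -m crank '{"dp":[[0,0,-0.1],[0,0,-0.05],[0,0,0]],"delta_rot":[[0,0,0],[0,0,0],[0,0,0]],"claw":[255,255,255]}' 60
python3 -m crank '{"dp":[[0,0,-0.05],[0,0,0],[0,0,0]],"delta_rot":[[0,0,0],[0,0,0],[0,0,0]],"claw":[255,255,255]}' 60
python3 look.py 17
```

```text
time_s: 14.85
eef_pos: [544.7, -36.5, 93.4]
ee_rot: [0.0, 0.723, 0.69, 0.0]
force: [-1.4, -1.1, 2.3]
grip_width: 0.199
time_s: 15.15
eef_pos: [544.7, -36.5, 93.3]
ee_rot: [0.0, 0.723, 0.69, 0.0]
force: [-3.3, -0.9, 5.9]
grip_width: 0.198
15.15 [array([544.7, -36.5,  93.3]), array([544.7, -36.5,  93.3])] [array([-3.3, -0.9,  5.9]), array([-3.7, -1.1,  7.2])]
sheet line [  0.1 546.1] x at hook y 544.1537253659153 2920
hook top world mid [544.4 -35.3 154.8]
```

View pics/w17.png

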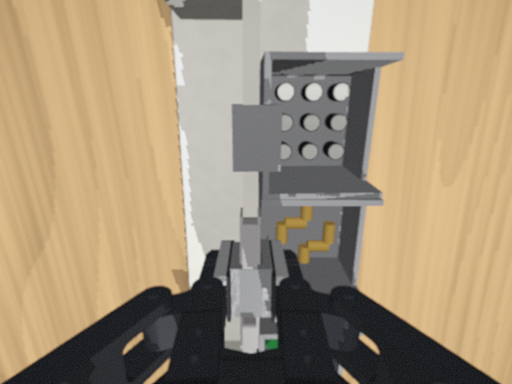

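View pics/s17.png

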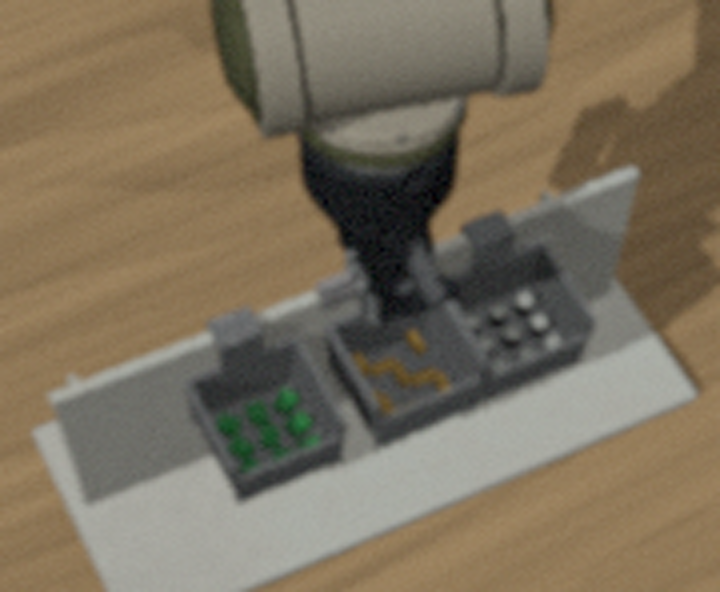

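```bash
python3 -m crank '{"dp":[[0,0,0.07],[0,0,0],[0,0,0],[0,0,0],[0,0,0],[0,0,0],[0,0,0],[0,0,0],[0,0,0]],"delta_rot":[[0,0,0],[0,0,0],[0,0,0],[0,0,0],[0,0,0],[0,0,0],[0,0,0],[0,0,0],[0,0,0]],"claw":[255,255,180,140,80,40,0,0,0]}' 30
python3 look.py 18
```

```text
time_s: 16.15
eef_pos: [544.6, -36.4, 93.3]
ee_rot: [-0.0, 0.723, 0.69, 0.0]
force: [-0.1, 0.4, 0.3]
grip_width: 0.999
16.15 [array([544.6, -36.4,  93.3]), array([544.7, -36.4,  93.3])] [array([-0.1,  0.4,  0.3]), array([-0.6, -0.2,  0.1])]
sheet line [  0.1 546.1] x at hook y 544.0353389529976 2962
hook top world mid [544.8 -35.  154.7]
```

View pics/w18.png

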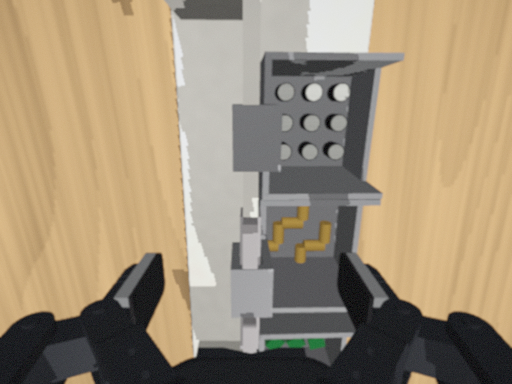

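View pics/s18.png

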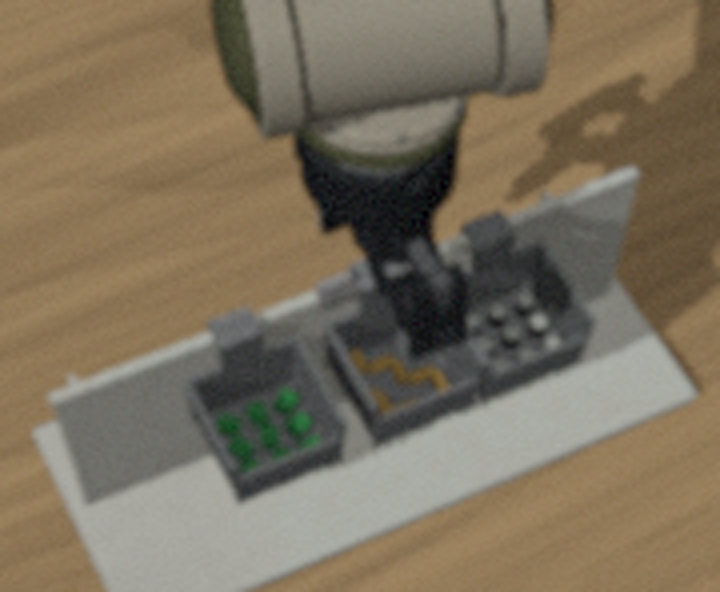

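Released: the hook top is at columns 232–272, rows 268–316, and nothing jumped. Next I'll retreat straight up and check heights and angles.

```bash
python3 -m crank '{"dp":[[0,0,0.5],[0,0,1.5],[0,0,3],[0,0,4],[0,0,4],[0,-2,2],[0,-2,0],[0,-2,0],[0,0,0],[0,0,0]],"delta_rot":[[0,0,0],[0,0,0],[0,0,0],[0,0,0],[0,0,0],[0,0,0],[0,0,0],[0,0,0],[0,0,0],[0,0,0]],"claw":[0,0,0,0,0,0,0,0,0,0]}' 30
python3 - <<'E'
from h import *
np.set_printoptions(precision=1,suppress=True,linewidth=150)
s=sense();p,d=capture('wrist');save('w19',p);print(s['eef_pos'],s['force'])
v,u=np.nonzero(d>0);P=atdepth('wrist',np.c_[u,v],d[v,u],s)
for n,y in (('bin',-36.5),('a',30),('b',-120)):
    k=(abs(P[:,1]-y)<11)&(abs(P[:,0]-544-(y+37)*.05)<11)&(P[:,2]>145)&(P[:,2]<175)
    if k.sum()<20: print(n,'no');continue
    a=P[k];A=np.c_[a[:,:2]-a[:,:2].mean(0),np.ones(len(a))];c=np.linalg.lstsq(A,a[:,2],rcond=None)[0]
    print(n,k.sum(),'top z',np.median(a[:,2]),'mid',(np.percentile(a,2,axis=0)+np.percentile(a,98,axis=0))/2,cv2.minAreaRect(a[a[:,2]>np.median(a[:,2])-2][:,:2].astype(np.float32)))
p,d=capture('top'); cv2.imwrite('pics/t19.png',cv2.resize(p[120:230,190:340][:,:,::-1],None,fx=5,fy=5,interpolation=cv2.INTER_CUBIC))
p2,_=capture('scene'); cv2.imwrite('pics/s19.png',cv2.resize(p2[140:300,160:340][:,:,::-1],None,fx=4,fy=3.7,interpolation=cv2.INTER_CUBIC))
E
```

```text
time_s: 17.25
eef_pos: [544.5, -96.2, 243.4]
ee_rot: [-0.0, 0.724, 0.69, 0.0]
force: [-0.9, 0.3, 0.6]
grip_width: 1.001
[544.5 -96.2 243.4] [-0.9  0.3  0.6]
bin 575 top z 154.58576945733017 mid [544.9 -36.5 154.6] ((544.711669921875, -36.739952087402344), (21.55046844482422, 17.851919174194336), 87.6810073852539)
a 698 top z 154.56323144635726 mid [549.6  29.7 154.5] ((549.9397583007812, 29.558746337890625), (21.568628311157227, 17.345256805419922), 87.56787109375)
b 432 top z 154.48906844311747 mid [ 541.5 -119.7  154.6] ((541.374755859375, -119.74964141845703), (21.755273818969727, 17.948915481567383), 87.75619506835938)
```

View pics/w19.png

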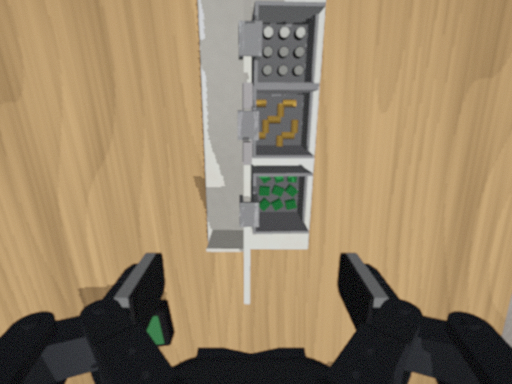

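View pics/s19.png

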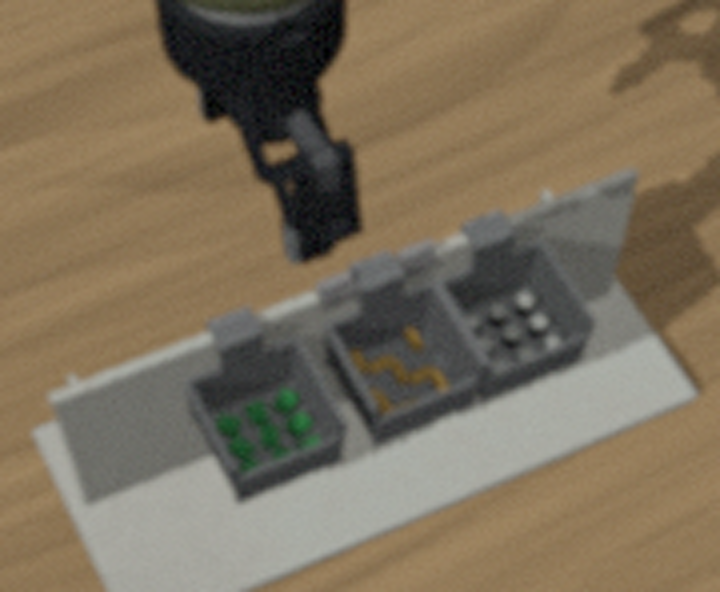

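```bash
python3 -c "
from rig import *
print(sense()['time_s'],finish_job())"
```

```text
the job is handed in; nothing more can be done
17.4 None
```

The bin is hanging with its hook fully down in the saddle notch. I let go of it, backed the arm away and handed the job in at 17.4 s.

**How it went:**
- **Failed grasp:** My first try closed on empty air above the hook. The fingertips sit about 32 mm short of the reported TCP. I measured that with the wrist camera, reopened and gripped the hook lower; the opening then read about 17 mm.
- **Finding the notch:** The wrist camera showed the notch about 12 mm off the middle of the gap, towards neighbour_a. I lowered the bin at the gap's middle with the hook about 3 mm above the humps.
- **Seating the hook:** I then slid it 12 mm along, which nudged neighbour_a about 7 mm. From there I lowered it in steps of 1 mm or less until it touched the notch floor with about 8 N, so I did not have to feel along the saddle.

**Last checks before handing in:**
- **Heights:** All three hook tops read 154.5–154.6 mm, against 154 mm for a seated hook.
- **Position:** The bin's hook is within about 1 mm of the sheet's mid-plane and about 12.5 mm from the edge's middle (limit 22 mm).
- **Bins:** The bin is square to the stand to within about 1°, and both neighbours are still hanging.
- **Bystanders:** I did not re-measure the breadboard or the meter, but the arm never went near them.
- **Disagreement:** The only mismatch was the 32 mm fingertip offset, and I worked from the camera.

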